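Hook a dropped spacer ring out from behind a bench guard

TASK

A steel spacer ring has dropped into the barred gutter beside the white lamp supply unit. Take the hooked rod by its handle, reach it in under the guard bars from the open end, hook the ring and draw it out along the gutter until you feel it come up against the clamped stop bar, and hold it there for a second with a steady pull of about 7 N, never more than 12 N on the ring, stop or guard. Then unhook the rod, leaving the ring by the stop, and lay it flat on the bench with its hook clear of the gutter; leave the bottle, slide box and mouse alone.

Things in the scene. Friction and masses are not known exactly. Their poses are not given: they have to be found in the camera images.
- bay: fixed lamp supply unit with its gutter. Origin: bench level, middle of the gutter, 58 mm outside the guard. +y runs along the gutter inwards under the guard, +x across it to the white case. Gutter floor 4 mm above the bench, clear width 64 mm (x -32 to 32), from its open end y = -33 to y = 233, closed there. White case: x 32 to 162, y -16 to 246, 46 mm high. Bench beyond the open end is free
- guard_mouth (a point): where the guard begins, at 0, 58, 4 mm in the bay's frame (same axes), on the gutter floor. From here inwards (y 58 to 238): clear panels on both sides, x 32 to 37 and -32 to -37, up to 78 mm high, and 5 mm steel bars across the top, 33 mm apart, undersides 71 mm above the bench. From the open end to here the gutter is open above, with a low kerb (top 18 mm above the bench) on its -x side
- stop: adjustable stop by the open end: a rigid steel bar straight across the gutter, 6 mm thick, top 18 mm above the bench (21 mm at its -x end, x -28 to -44), clamped by a knob outside the kerb. This pose is that of its fixed rail (origin and axes as the bay), not of the bar: the bar's inner face is anywhere from y = -25 to 22 mm, not measured, to be felt or seen. It does not give way
- ring: the dropped plain steel ring lying flat on the gutter floor under the bars, 88 to 148 mm along y in the bay's frame: outside diameter 34 mm, hole 20 mm, 10 mm high, about 46 g. Origin: on its axis, at its underside; z is its axis. Against the stop bar its origin is 17 mm from the bar's inner face
- rod: the hooked rod lying on the bench, about 180 g, balanced near the handle. Origin: under the middle of the handle, at bench level; +x runs along the rod to the hook, +z up. Black handle 100 (x) x 22 (y) x 40 (z) mm; from it an 8 mm steel rod runs out at 28 mm height to x = 250, where an 8 mm thick prong turns straight down to 4 mm above the bench. The hook thus stays clear of the bench when the rod lies flat
- rod_grip (a point): centre of the rod's handle, 20 mm above its underside; axes as rod (x to the hook, grip across y, 22 mm)
- hook_tip (a point): lowest point of the hook's down-turned prong, at 250, 0, 4 mm in the rod's frame; axes as rod. The prong is 8 mm thick and reaches 20 mm below the underside of the rod
- oil_bottle: bystander: small amber bottle, 32 mm across, about 65 mm high; origin at its underside
- slide_box: bystander: flat plastic box 85 x 100 x 35 mm; origin at its underside
- mouse: bystander: black computer mouse 62 x 110 x 34 mm; origin at its underside

How it is judged:
On the way, in this order (a step that is already met when the one before it is completed fails the run):
1. the ring is drawn out of the guarded part into the landing (its centre more than 12 mm out from under the guard) (y of ring in the frame of bay below 0.046 m), for 0.02 s.
2. the rod holds the ring pressed against the stop with more than 4 N for 0.5 s (contact force between ring and stop above 4 N and contact force between rod and ring above 4 N), for 0.5 s.
At the end, for the whole second after the job is handed in: The ring lies flat and still on the gutter floor in the landing by the stop (its centre 12 to 70 mm out from the guard); the rod lies flat and still on the bench (handle within 4 mm of it, tilt under 0.1 rad), its hook outside the gutter, touching neither ring nor bay (y of ring in the frame of bay between -0.012 and 0.046 m and z of ring in the frame of bay below 0.007 m and angle between each of ring, rod's own z axis and vertical below 0.1 rad and linear speed of each of ring, rod below 0.01 m/s and height (world z) of rod below 0.004 m and contact force between rod and bay below 0.05 N and contact force between rod and ring below 0.05 N and (y of hook_tip in the frame of bay below -0.035 m or x of hook_tip in the frame of bay below -0.065 m or x of hook_tip in the frame of bay above 0.165 m)).
It fails at once if more than 12 N between rod and ring (contact force between rod and ring above 12 N).
It fails at once if more than 12 N between ring and stop (contact force between ring and stop above 12 N).
It fails at once if more than 12 N from the rod on the guard, gutter or stop (contact force between rod and bay above 12 N).
It fails at once if more than 12 N from the robot itself on the bay (contact force between the arm and bay above 12 N).
It fails at once if the bottle, slide box or mouse is moved more than 15 mm (distance of any of oil_bottle, slide_box, mouse from where it was at the start of the episode above 0.015 m).
It also fails if it takes over 58 s, if anything falls off the work surface, if the arm or the gripper's body presses on something with over 40 N, if the wrist force passes 120 N, or if a joint passes its speed limit or range.

ROBOT

A 6-joint arm with a two-finger parallel gripper is mounted at the origin on the work surface. World frame = base frame: x ahead of the robot, y to its left, z up, the work surface at z = 0. Lengths are in m, angles in rad, forces in N, time in s.
With the tool pointing down it reaches from about 0.3 to 0.875 m from the base axis. Payload 6.4 kg.
Tool frame: the origin (TCP) lies between the finger pads; the fingertips stand 11 mm ahead of it and the grasp point (between the pads) lies 8 mm behind it (ctrl.tcp_to_tips is the distance from the TCP to the fingertips, in m); x points along the fingers, z is the direction in which the jaws open and shut, and the axes are right-handed (so a half turn about x gives the same grasp; the last joint's range is limited). The gripper opens to 85 mm and grips with 20 to 120 N. Pads are 22 mm wide; open, the fingers measure 114 mm over their backs; the gripper's body (76 mm by 85 mm) begins 54 mm behind the grasp point. The pads swing forward as they close: fully open they stand 13 mm farther back than shut.
Start: joints at [0.927, 0.181, 1.607, -0, 1.354, -0.206], TCP at [0.244, 0.521, 0.242] pointing down, gripper open.
Joint ranges: [-2.99, 2.99], [-0.89, 2.07], [0.3, 2.58], [-1.14, 4.28], [0, 2.63], [-3.12, 3.12]. Speed limits (rad/s): [2.57, 2.57, 3.01, 3.14, 3.14, 3.14].

INTERFACE

Orientations are given as a unit quaternion [w, x, y, z].
In Python, from bench import ctrl, eyes, hand_in gives the robot as it stands. The module is installed in compiled form; this text tells all that it offers.
- The arm moves only by the tool step_arm, never from a script. Its arguments are lists of equal length, an entry for each row: "xyz": the shift along the world's x, y, z in mm, a list of three; "spin": the turn about the world's z in rad; "fingers": the opening in per cent of the stroke, from 0 (shut) to 100 (fully open). A call has 1 to 10 rows; each row is the pose to reach, as a shift and turn from the pose commanded when the call began; what a row does not reach only later rows make up. A row lasts 1/10 s, in which the tool goes at most 50 mm and 8.59 degrees, less where a joint would pass 70% of its speed; a pose out of reach is approached as far as the arm can. A call with a gripper value outside its range is refused whole. The fingers move at their own pace and stop on an object; the grip force is fixed at half the most. Time passes only in rows, so rows that repeat a pose let the fingers close. It gives the time, the measured TCP pose, the force and the opening at its end, in the units of the state.
- ctrl.get_obs(): the state, without advancing time (a new reading comes with each control period).
- eyes.camera(name): name is "scene" or "top" or "wrist"; returns the picture (384x512x3 uint8, red, green, blue); there is no depth.
- eyes.camera_model(name): a dict with "vertical_fov" (degrees; the focal length in pixels is half the picture's height over the tangent of half this angle, whatever the lens; pixels are square), "cx", "cy" (the principal point, pixels), "pose" (4x4, takes a point from camera to world coordinates); the wrist camera has in their place "tool_from_camera" (4x4, takes a point from camera to tool coordinates, whose origin is the TCP and whose axes are the tool frame's). Camera axes: x right, y up, looking along -z (the intrinsics and any distortion apply to the point x, -y, -z); pixel columns grow to the right and rows downward; lengths in m; the calibration is good to about 2 mm. A picture is of the moment at which its call begins: read the wrist's pose just before it. camera_model takes no time and is no camera call.
- hand_in(): hands the job in, once; it reports no verdict.
The state is a dict: "time_s": time; "q": joint angles; "dq": joint speeds; "joint_efforts": joint torques, N m; "eef_pos": TCP position; "eef_rot": TCP orientation; "wrist_force": force on the tool from outside, world axes, zero at the start; "torque": the same for the moment, N m; "opening": opening from 0.0 (shut) to 1.0 (fully open).
Only numpy, scipy, OpenCV 4.12 (cv2) and the standard library are available. Lean on these libraries where they do the work, as an engineer would, in place of code of your own. Each camera call takes 0.05 s, during which the arm holds its last target.

## Working session

There is one attempt and no reset: what is moved stays moved. The work goes in short steps, Python scripts to look and compute and a tool call to move; the robot and the scene stay as the last step left them, time stands still between calls to the robot, and variables do not carry over. Pictures are saved under pics/ and viewed, and the job is handed in when it is done.

Besides the shell and the picture viewer there is one more tool, called by a JSON object that holds its "fn" and its "kwargs". step_arm: Moves the arm, as the interface text tells. Its arguments: {"type":"object","properties":{"xyz":{"type":"array"},"spin":{"type":"array"},"fingers":{"type":"array"}},"required":["xyz","spin","fingers"]}

```bash
mkdir -p pics; python3 - <<'E'
from bench import ctrl, eyes
import cv2, numpy as np
o=ctrl.get_obs()
print({k:np.round(v,4) for k,v in o.items()})
for n in ["scene","top","wrist"]:
    im=eyes.camera(n); cv2.imwrite(f"pics/{n}0.png",im[:,:,::-1])
    m=eyes.camera_model(n); print(n,{k:(np.round(v,4).tolist()) if not isinstance(v,str) else v for k,v in m.items()})
E
```

```text
{'time_s': np.float64(0.0), 'q': array([ 0.9267,  0.1815,  1.608 , -0.    ,  1.3538, -0.2063]), 'dq': array([ 0.0011, -0.001 , -0.0002,  0.0012, -0.0013, -0.0011]), 'joint_efforts': array([-1.60000e-03, -4.44878e+01, -3.51325e+01, -6.00000e-04,
        9.20000e-03, -0.00000e+00]), 'eef_pos': array([0.2434, 0.5203, 0.2414]), 'eef_rot': array([ 0.5961, -0.3797,  0.5972,  0.3793]), 'wrist_force': array([ 1.2621, -0.7554, -0.0747]), 'torque': array([ 0.0282,  0.0336, -0.0057]), 'opening': np.float64(1.0041)}
scene {'vertical_fov': 51.8744, 'cx': 254.6151, 'cy': 193.433, 'pose': [[-0.8024, -0.3365, 0.4929, 0.9697], [0.5968, -0.4559, 0.6603, 0.618], [0.0025, 0.824, 0.5666, 0.5124], [0.0, 0.0, 0.0, 1.0]]}
top {'vertical_fov': 42.4687, 'cx': 257.1698, 'cy': 196.7267, 'pose': [[-0.0001, 0.9899, -0.1415, 0.4157], [-0.9999, 0.0018, 0.0135, 0.0573], [0.0136, 0.1415, 0.9898, 1.1994], [0.0, 0.0, 0.0, 1.0]]}
wrist {'vertical_fov': 61.5265, 'cx': 254.7215, 'cy': 192.1761, 'tool_from_camera': [[-0.0009, 0.2731, -0.962, -0.1317], [0.0009, 0.962, 0.2731, 0.0688], [1.0, -0.0006, -0.0012, -0.0001], [0.0, 0.0, 0.0, 1.0]]}
```

View pics/scene0.png

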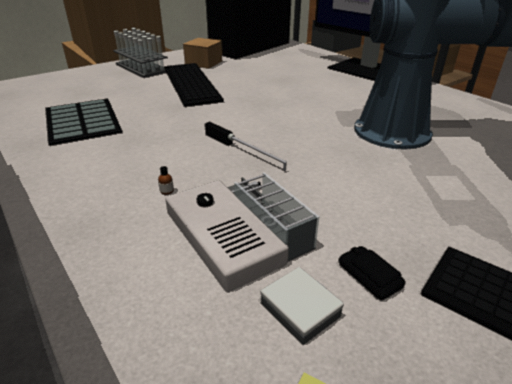

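View pics/top0.png

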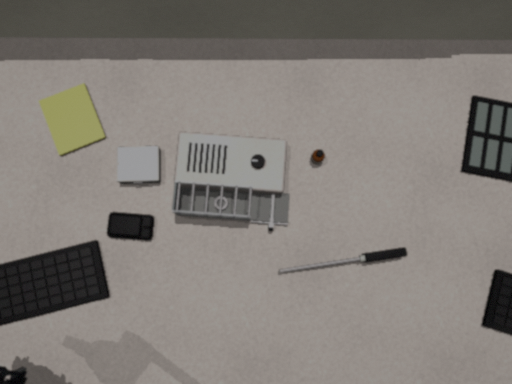

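View pics/wrist0.png

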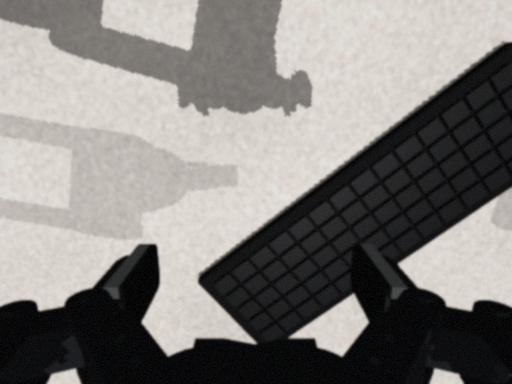

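The views show the bay with its gutter's open end towards world −y (top view right). The rod is at around (282–405, 250–271) in the top view, with its hook end towards +y and the handle at (385,255). The ring shows at about (221,203). Next I'll enlarge and measure.

```bash
cat > h.py <<'E'
import numpy as np, cv2
from scipy.spatial.transform import Rotation as R
from bench import ctrl, eyes
def T_tool(o):
    T=np.eye(4);q=o["eef_rot"];T[:3,:3]=R.from_quat([q[1],q[2],q[3],q[0]]).as_matrix();T[:3,3]=o["eef_pos"];return T
def cam(name,o=None):
    m=eyes.camera_model(name); f=192/np.tan(np.radians(m["vertical_fov"])/2)
    P=m["pose"] if "pose" in m else T_tool(o)@m["tool_from_camera"]
    extra={k:v for k,v in m.items() if k not in("vertical_fov","cx","cy","pose","tool_from_camera")}
    return dict(f=f,cx=m["cx"],cy=m["cy"],P=np.array(P),extra=extra)
def cast(c,uv,z):
    uv=np.atleast_2d(uv).astype(float)
    d=np.c_[(uv[:,0]-c["cx"])/c["f"],-(uv[:,1]-c["cy"])/c["f"],-np.ones(len(uv))]@c["P"][:3,:3].T
    p=c["P"][:3,3]; return p+d*((z-p[2])/d[:,2])[:,None]
def proj(c,X):
    X=np.atleast_2d(X); l=(X-c["P"][:3,3])@c["P"][:3,:3]
    return np.c_[c["cx"]+c["f"]*l[:,0]/-l[:,2], c["cy"]-c["f"]*l[:,1]/-l[:,2]]
E
python3 - <<'E'
from h import *
c=cam("top"); print(c["extra"])
for n,uv,z in [("handle_end",(405,251),.02),("handle_front",(363,258),.02),("hook",(282,271),.028),("ring",(221,203),.014),("case TL",(178,134),.046),("case TR",(285,138),.046),("bottle",(318,156),.06),("mouse",(131,226),.03),("box",(139,164),.035)]:
    print(n,cast(c,uv,z).round(4))
im=cv2.imread("pics/top0.png")
cv2.imwrite("pics/crop_bay.png",cv2.resize(im[120:245,165:305],None,fx=5,fy=4.8,interpolation=cv2.INTER_CUBIC))
cv2.imwrite("pics/crop_rod.png",cv2.resize(im[235:285,270:420],None,fx=5,fy=5,interpolation=cv2.INTER_CUBIC))
E
```

```text
{}
handle_end [[ 0.4542 -0.3112  0.02  ]]
handle_front [[ 0.4376 -0.2103  0.02  ]]
hook [[ 0.4072 -0.0169  0.028 ]]
ring [[0.5696 0.1286 0.014 ]]
case TL [[0.732  0.2313 0.046 ]]
case TR [[ 0.7231 -0.0253  0.046 ]]
bottle [[ 0.6759 -0.1019  0.06  ]]
mouse [[0.5124 0.3395 0.03  ]]
box [[0.6608 0.3245 0.035 ]]
```

View pics/crop_bay.png

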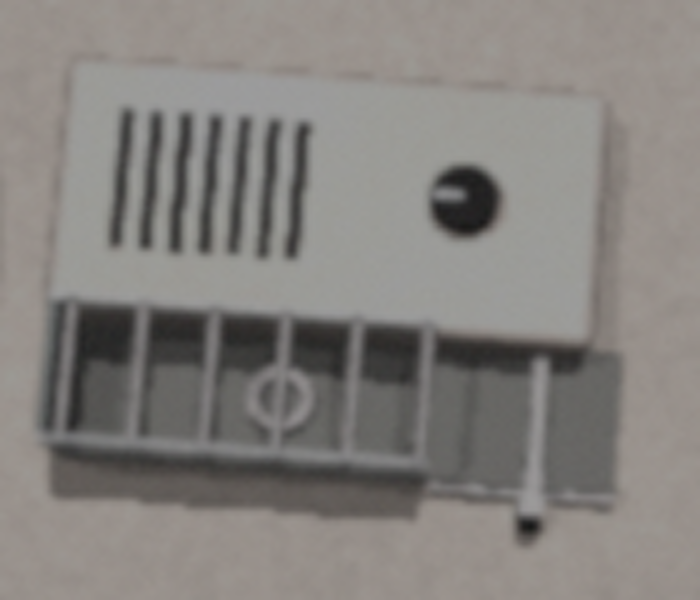

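View pics/crop_rod.png

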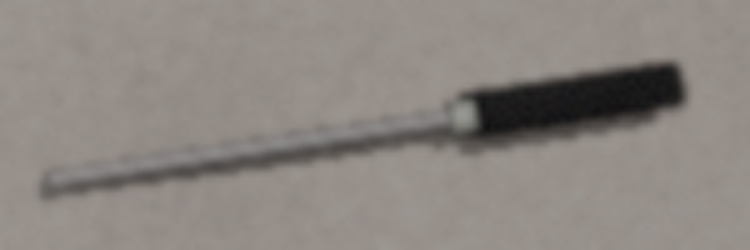

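```bash
python3 - <<'E'
from h import *
o=ctrl.get_obs(); T=T_tool(o); print(T.round(3)); print("jaw yaw deg",np.degrees(np.arctan2(T[1,2],T[0,2])),"tool y yaw",np.degrees(np.arctan2(T[1,1],T[0,1])))
E
```

```text
[[-0.001 -0.906  0.424  0.244]
 [-0.001  0.424  0.906  0.52 ]
 [-1.     0.    -0.001  0.242]
 [ 0.     0.     0.     1.   ]]
jaw yaw deg 64.91555763397652 tool y yaw 154.91553663028827
```

{"fn": "step_arm", "kwargs": {"xyz": [[30, -45, 0], [55, -85, 0], [80, -125, 0], [110, -165, 0], [135, -205, 0], [160, -245, 0], [190, -285, 0], [215, -325, 0], [245, -365, 0], [270, -405, -10]], "spin": [-0.14, -0.28, -0.42, -0.56, -0.7, -0.84, -0.97, -1.1, -1.17, -1.17], "fingers": [100, 100, 100, 100, 100, 100, 100, 100, 100, 100]}}

```text
time_s: 1.15
eef_pos: [0.5157, 0.1139, 0.2335]
eef_rot: [0.708, 0.014, 0.706, -0.014]
wrist_force: [1.0, 0.9, 1.0]
opening: 0.999
```

{"fn": "step_arm", "kwargs": {"xyz": [[25, -35, -10], [46, -65, -20], [46, -65, -20], [46, -65, -20]], "spin": [0, 0, 0, 0], "fingers": [100, 100, 100, 100]}}

```text
time_s: 1.55
eef_pos: [0.5594, 0.0503, 0.2115]
eef_rot: [0.706, 0.014, 0.708, -0.014]
wrist_force: [0.4, -0.4, -0.0]
opening: 0.998
```

```bash
python3 - <<'E'
from h import *
o=ctrl.get_obs(); im=eyes.camera("wrist"); cv2.imwrite("pics/w1.png",im[:,:,::-1]); np.savez("pics/w1.npz",pos=o["eef_pos"],rot=o["eef_rot"])
print(o["time_s"],o["eef_pos"],o["eef_rot"],o["wrist_force"],np.abs(o["dq"]).max())
E
```

```text
1.55 [0.55940051 0.0502644  0.21147743] [ 0.70627799  0.0139391   0.7076678  -0.01354217] [ 0.40284748 -0.40755702 -0.03459417] 0.03254657570045293
```

View pics/w1.png

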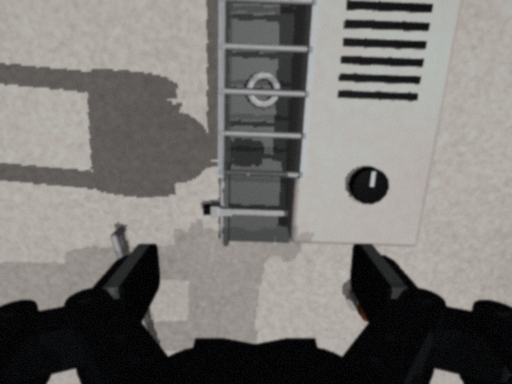

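The wrist view shows the ring at about (264,90), the stop bar along row ≈212 from x 205 to 285, and the gutter end at row ≈240. The case's front edge is at row ≈243, running from x 293 to 418. I'll crop in for finer measurement.

```bash
python3 - <<'E'
import cv2
im=cv2.imread("pics/w1.png")
a=cv2.resize(im[150:255,195:345],None,fx=5,fy=5,interpolation=cv2.INTER_CUBIC); cv2.imwrite("pics/w1a.png",a)
a=cv2.resize(im[0:125,200:330],None,fx=4.5,fy=4.5,interpolation=cv2.INTER_CUBIC); cv2.imwrite("pics/w1b.png",a)
E
```

```text
(no output)
```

View pics/w1a.png

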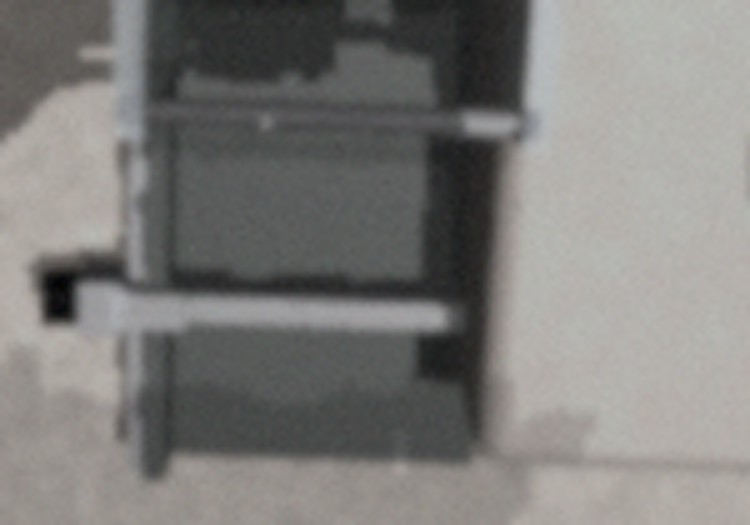

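View pics/w1b.png

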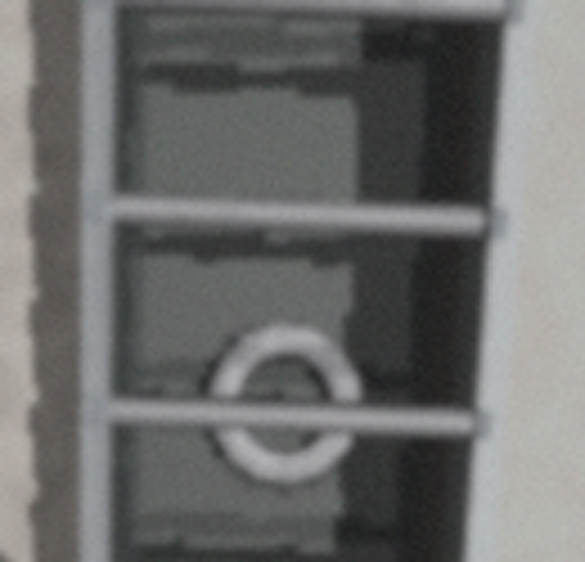

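```bash
python3 - <<'E'
from h import *
d=np.load("pics/w1.npz"); o=dict(eef_pos=d["pos"],eef_rot=d["rot"]); c=cam("wrist",o)
im=cv2.imread("pics/w1.png")
cv2.imwrite("pics/w1c.png",cv2.resize(im[0:260,280:470],None,fx=3,fy=2.3,interpolation=cv2.INTER_CUBIC))
a=lambda X,Y:((X+.5)/5-.5+195,(Y+.5)/5-.5+150)
b=lambda X,Y:((X+.5)/4.5-.5+200,(Y+.5)/4.5-.5)
for n,uv,z in [("ring",b(286,404),.014),("ringL",b(209,404),.014),("ringR",b(364,404),.014),
 ("floor end L",a(175,457),.004),("floor end R",a(465,458),.004),("case corner",a(487,458),.046),("case edge up",a(505,150),.046),
 ("stop top inner L",a(190,293),.018),("stop inner R",a(440,301),.018),("stop outer L",a(190,328),.018),("stop outer R",a(440,331),.018),
 ("stop hi end L inner",a(80,283),.021),("guard bar0 top L",a(170,112),.076),("guard bar0 R",a(515,125),.076),
 ("panel L inner bottomend",a(145,135),.078),("panel L in top",b(110,30),.078),("panel R in top",b(505,30),.078),("panelR in bot",a(527,100),.078)]:
    print(n,np.round(uv,1),cast(c,uv,z)[0,:2].round(4))
print(c["P"][:3,3])
E
```

```text
ring [263.2  89.4] [0.5709 0.1298]
ringL [246.1  89.4] [0.5542 0.1305]
ringR [280.5  89.4] [0.5877 0.1292]
floor end L [229.6 241. ] [ 0.5278 -0.0333]
floor end R [287.6 241.2] [ 0.5939 -0.036 ]
case corner [292.  241.2] [ 0.5944 -0.017 ]
case edge up [295.6 179.6] [0.5982 0.0462]
stop top inner L [232.6 208.2] [0.5346 0.0107]
stop inner R [282.6 209.8] [0.5877 0.0069]
stop outer L [232.6 215.2] [0.5342 0.0028]
stop outer R [282.6 215.8] [5.876e-01 1.000e-04]
stop hi end L inner [210.6 206.2] [0.5119 0.0147]
guard bar0 top L [228.6 172. ] [0.538  0.0623]
guard bar0 R [297.6 174.6] [0.5963 0.0578]
panel L inner bottomend [223.6 176.6] [0.5337 0.0589]
panel L in top [224.1   6.3] [0.5423 0.187 ]
panel R in top [311.8   6.3] [0.6068 0.1846]
panelR in bot [300.  169.6] [0.5981 0.0625]
[0.56229635 0.11889834 0.34325162]
```

View pics/w1c.png

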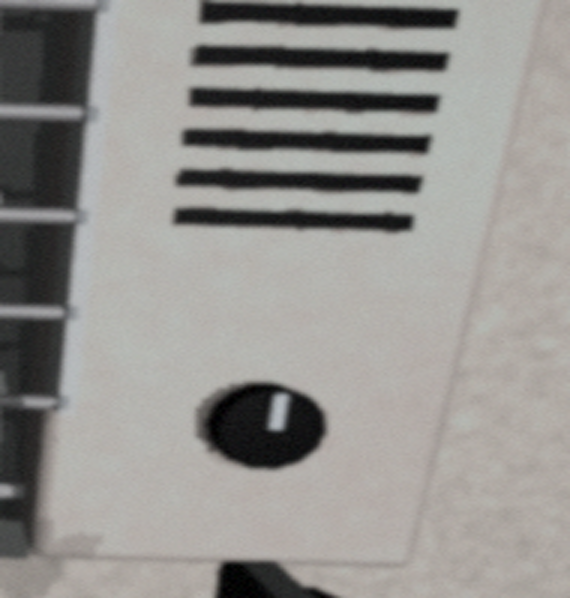

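{"fn": "step_arm", "kwargs": {"xyz": [[-16, -40, 0], [-32, -80, 0], [-48, -120, 0], [-65, -160, -10], [-81, -200, -25], [-97, -240, -40], [-113, -280, -50], [-113, -280, -50], [-113, -280, -50]], "spin": [0.05, 0.1, 0.15, 0.197, 0.197, 0.197, 0.197, 0.197, 0.197], "fingers": [100, 100, 100, 100, 100, 100, 100, 100, 100]}}

```text
time_s: 2.5
eef_pos: [0.4466, -0.2286, 0.1626]
eef_rot: [0.705, -0.056, 0.705, 0.056]
wrist_force: [0.0, 0.7, 0.3]
opening: 0.999
```

```bash
python3 - <<'E'
from h import *
o=ctrl.get_obs(); im=eyes.camera("wrist"); cv2.imwrite("pics/w2.png",im[:,:,::-1]); np.savez("pics/w2.npz",pos=o["eef_pos"],rot=o["eef_rot"])
T=T_tool(o)
print(o["time_s"],o["eef_pos"],np.degrees(np.arctan2(T[1,2],T[0,2])),o["wrist_force"])
c=cam("wrist",o); g=im.max(axis=2); 
mask=((g<60)).astype(np.uint8); 
n,l,s,ce=cv2.connectedComponentsWithStats(mask); print(s[:8],ce[:8].round(1))
E
```

```text
2.5 [ 0.44664689 -0.2286073   0.16256705] 9.121202947584043 [0.04316936 0.68169502 0.2995336 ]
[[     0      0    512    384 156039]
 [   241      1      1      1      1]
 [   241      3      2      5      5]
 [   241     10      2     16     22]
 [   240     27      3     16     24]
 [   241     44      1      1      1]
 [   241     47      1      1      1]
 [   241     50      1      1      1]] [[255.8 156.1]
 [241.    1. ]
 [241.6   5. ]
 [241.4  17.7]
 [241.3  35. ]
 [241.   44. ]
 [241.   47. ]
 [241.   50. ]]
```

View pics/w2.png

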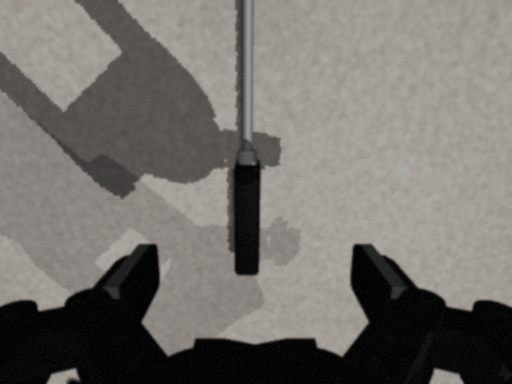

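```bash
python3 - <<'E'
from h import *
d=np.load("pics/w2.npz"); o=dict(eef_pos=d["pos"],eef_rot=d["rot"]); c=cam("wrist",o)
im=cv2.imread("pics/w2.png"); g=cv2.cvtColor(im,cv2.COLOR_BGR2GRAY)
print(g[215,225:275]); print(g[150:175,248]); print(g[262:282,247]); print(g[20,232:262])
m=(g<38).astype(np.uint8)[155:282,225:275]
v,u=np.nonzero(m); print(v.min()+155,v.max()+155)
for r in (175,195,215,235,255,268):
    us=np.nonzero(m[r-155])[0]+225; print(r,us.min(),us.max(),cast(c,[(us.min()-.5,r),(us.max()+.5,r)],.04)[:,:2].round(4).tolist())
print(c["P"][:3,3])
for r in (20,60,100): 
    print(r, cast(c,(248,r),.032))
print(cast(c,[(248,164),(247,272.5)],.04))
E
```

```text
[163 155 142 117  93  85  80  71  60  37  21   9  15  10  12  17   3  16
   9  13  15  14  11  11  16  13  19  14  14  20  20   7  15  28  79 132
 160 171 167 166 164 161 160 161 159 161 165 163 167 164]
[72 75 84 90 90 89 92 88 88 92 91 89 90 80 65 36 12  6  1  4  6  2 15  8
  4]
[  9  12   9  10   9   9   4   8  14  12  13  17  39  83 115 129 133 134
 133 131]
[160 157 154 141 112  92  79  71  66  60  58  74  93 114 130 146 153 147
 136 126 114 126 141 147 148 146 149 152 151 148]
161 273
175 234 259 [[0.4284, -0.22], [0.4491, -0.2166]]
195 234 258 [[0.4308, -0.2366], [0.4511, -0.2334]]
215 234 258 [[0.4333, -0.2539], [0.4539, -0.2505]]
235 234 258 [[0.4358, -0.2717], [0.4568, -0.2683]]
255 236 257 [[0.4402, -0.29], [0.459, -0.2869]]
268 236 257 [[0.442, -0.3024], [0.4611, -0.2993]]
[ 0.43566445 -0.16077045  0.2943324 ]
20 [[ 0.42218571 -0.1047758   0.032     ]]
60 [[ 0.42639458 -0.13181253  0.032     ]]
100 [[ 0.4308758  -0.16059874  0.032     ]]
[[ 0.4385898  -0.20921866  0.04      ]
 [ 0.45263035 -0.30513904  0.04      ]]
```

{"fn": "step_arm", "kwargs": {"xyz": [[-2, -29, -20], [-2, -29, -50], [-2, -29, -80], [-2, -29, -110], [-2, -29, -130], [-2, -29, -144], [-2, -29, -144]], "spin": [0, 0, 0, 0, 0, 0, 0], "fingers": [100, 100, 100, 100, 100, 100, 100]}}

```text
time_s: 3.25
eef_pos: [0.4446, -0.256, 0.0171]
eef_rot: [0.704, -0.057, 0.705, 0.058]
wrist_force: [0.2, 0.8, 0.5]
opening: 1.004
```

{"fn": "step_arm", "kwargs": {"xyz": [[0, 0, 0], [0, 0, 0], [0, 0, 0], [0, 0, 0], [0, 0, 0], [0, 0, 0]], "spin": [0, 0, 0, 0, 0, 0], "fingers": [60, 40, 20, 10, 0, 0]}}

```text
time_s: 3.85
eef_pos: [0.4454, -0.2588, 0.0192]
eef_rot: [0.705, -0.057, 0.704, 0.056]
wrist_force: [-0.5, 1.1, 6.2]
opening: 0.253
```

{"fn": "step_arm", "kwargs": {"xyz": [[0, 0, 15], [0, 0, 40], [0, 0, 60], [20, 0, 60], [45, 5, 60], [70, 10, 60], [90, 15, 60], [101, 15, 60], [101, 15, 60], [101, 15, 60]], "spin": [0, 0, 0, -0.06, -0.12, -0.18, -0.23, -0.23, -0.23, -0.23], "fingers": [0, 0, 0, 0, 0, 0, 0, 0, 0, 0]}}

```text
time_s: 4.85
eef_pos: [0.5448, -0.2431, 0.0777]
eef_rot: [0.706, 0.025, 0.707, -0.024]
wrist_force: [1.0, 0.2, -2.8]
opening: 0.25
```

```bash
python3 - <<'E'
from h import *
o=ctrl.get_obs(); T=T_tool(o)
print(o["time_s"],o["eef_pos"],np.degrees(np.arctan2(T[1,2],T[0,2])),o["wrist_force"],o["torque"],o["opening"])
np.savez("pics/w3.npz",pos=o["eef_pos"],rot=o["eef_rot"])
ims={}
for n in ["wrist","top","scene"]:
    ims[n]=eyes.camera(n)[:,:,::-1]; cv2.imwrite(f"pics/{n}3.png",ims[n])
cv2.imwrite("pics/t3c.png",cv2.resize(ims["top"][120:280,165:365],None,fx=4,fy=3.75,interpolation=cv2.INTER_CUBIC))
cv2.imwrite("pics/s3c.png",cv2.resize(ims["scene"][120:270,160:330],None,fx=4,fy=4,interpolation=cv2.INTER_CUBIC))
E
```

```text
4.85 [ 0.54482141 -0.24313297  0.07768101] -3.9481383515505692 [ 1.01883321  0.20411941 -2.77961376] [ 0.03762557  0.00837781 -0.00913007] 0.24977897050311265
```

View pics/wrist3.png

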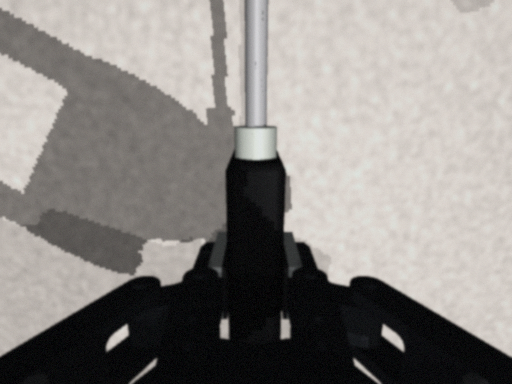

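View pics/t3c.png

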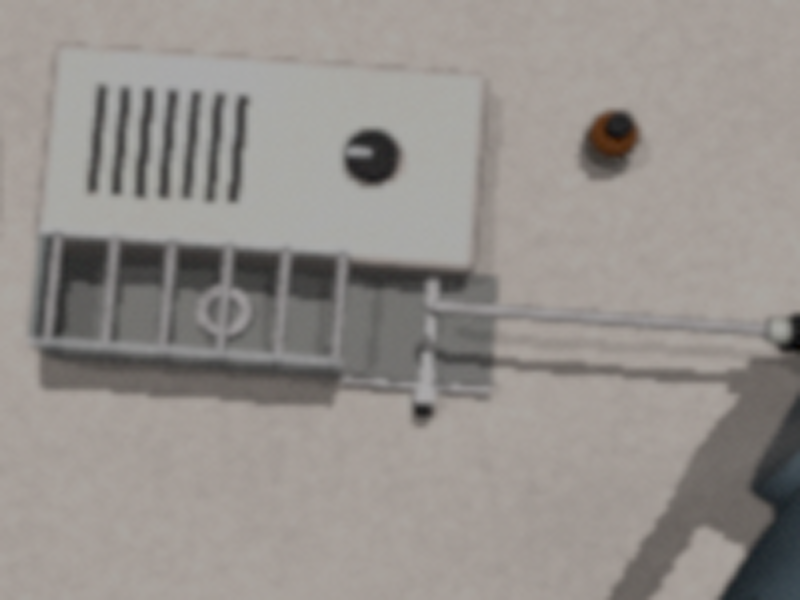

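View pics/s3c.png

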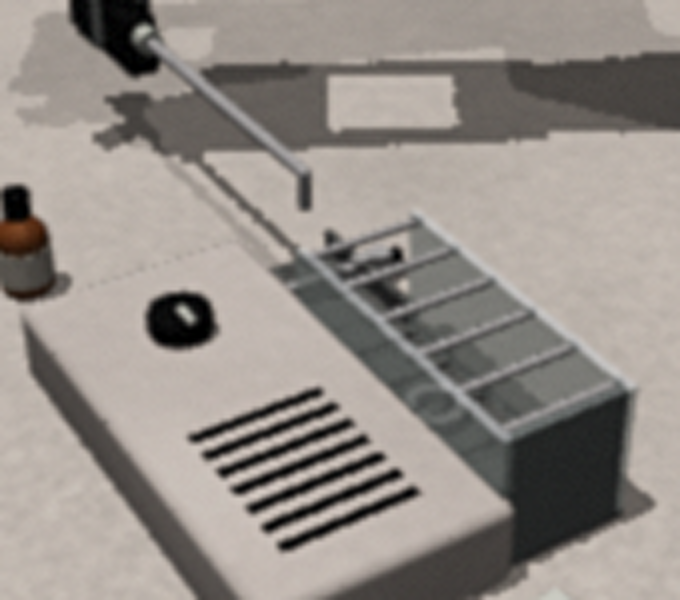

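```bash
python3 - <<'E'
from h import *
d=np.load("pics/w3.npz"); o=dict(eef_pos=d["pos"],eef_rot=d["rot"]);T=T_tool(o)
y=np.array([-T[1,2],T[0,2]]);y=np.array([np.cos(np.radians(86.05)),np.sin(np.radians(86.05))])
hk=np.r_[o["eef_pos"][:2]+.2495*y,0]; print("pred hook",hk)
ct=cam("top"); cs=cam("scene"); cw=cam("wrist",o)
t=lambda X,Y:((X+.5)/4-.5+165,(Y+.5)/3.75-.5+120)
s=lambda X,Y:((X+.5)/4-.5+160,(Y+.5)/4-.5+120)
dz=.0585
for nm,X in [("tip",hk+[0,0,.004+dz]),("rodend",np.r_[hk[:2]+.004*y,.032+dz])]:
    print(nm,"top",proj(ct,X).round(1),"scene",proj(cs,X).round(1))
print("obs rodend top",t(428,301),"scene top corner",s(306,172),"tip scene",s(305,209))
print("rodend from top at z",cast(ct,t(428,301),.032+dz))
print("shaft top pts",cast(ct,[t(500,309),t(750,326)],.028+dz))
print("shaft wrist",cast(cw,[(256.5,10),(256.5,110)],.032+dz))
# ring from both views
O=np.array([.5709,.1298,.014]); print("ring proj top",proj(ct,O),"obs",t(223,310),"scene",proj(cs,O),"obs",s(436,405))
print("ring top cast",cast(ct,t(223,310),.012),"scene cast",cast(cs,s(436,405),.012))
# bar/bay checks
print("stop: top cast inner/outer",cast(ct,[t(424,330),t(434,330)],.018))
print("hook tip ray scene at z .0625",cast(cs,s(305,209),.0625))
E
```

```text
pred hook [0.56200844 0.00577436 0.        ]
tip top [[272.7 203.7]] scene [[236.5 172.5]]
rodend top [[271.5 202. ]] scene [[237.2 162.1]]
obs rodend top (271.625, 199.9) scene top corner (236.125, 162.625) tip scene (235.875, 171.875)
rodend from top at z [[0.56697362 0.00941982 0.0905    ]]
shaft top pts [[ 0.56269537 -0.03168141  0.0865    ]
 [ 0.55253421 -0.17390088  0.0865    ]]
shaft wrist [[ 0.55231493 -0.14562759  0.0905    ]
 [ 0.55018475 -0.17760225  0.0905    ]]
ring proj top [[220.48932819 202.48131152]] obs (220.375, 202.3) scene [[268.1031215 219.9949322]] obs (268.625, 220.875)
ring top cast [[0.57160418 0.13020348 0.012     ]] scene cast [[0.57022754 0.1307301  0.012     ]]
stop: top cast inner/outer [[0.55806398 0.00877913 0.018     ]
 [0.55807321 0.00275434 0.018     ]]
hook tip ray scene at z .0625 [[0.56165671 0.00269863 0.0625    ]]
```

{"fn": "step_arm", "kwargs": {"xyz": [[1, 12, 0], [2, 25, -10], [2, 25, -25], [2, 25, -38], [2, 25, -38], [3, 45, -38], [5, 65, -38], [6, 85, -38], [7, 95, -38], [7, 95, -38]], "spin": [0, 0, 0, 0, 0, 0, 0, 0, 0, 0], "fingers": [0, 0, 0, 0, 0, 0, 0, 0, 0, 0]}}

```text
time_s: 6.0
eef_pos: [0.5528, -0.1473, 0.0401]
eef_rot: [0.707, 0.024, 0.707, -0.024]
wrist_force: [0.7, -0.9, -1.8]
opening: 0.249
```

```bash
python3 - <<'E'
from h import *
o=ctrl.get_obs(); T=T_tool(o)
print(o["time_s"],o["eef_pos"],np.degrees(np.arctan2(T[1,2],T[0,2])),o["wrist_force"],o["torque"],o["opening"])
np.savez("pics/w4.npz",pos=o["eef_pos"],rot=o["eef_rot"])
ims={}
for n in ["top","scene"]:
    ims[n]=eyes.camera(n)[:,:,::-1]; cv2.imwrite(f"pics/{n}4.png",ims[n])
a=cv2.resize(ims["top"][165:235,165:305],None,fx=5,fy=5,interpolation=cv2.INTER_CUBIC)
cv2.imwrite("pics/t4c.png",a)
cv2.imwrite("pics/s4c.png",cv2.resize(ims["scene"][150:260,210:330],None,fx=5,fy=5,interpolation=cv2.INTER_CUBIC))
E
```

```text
6.0 [ 0.55279249 -0.14730753  0.04011721] -3.9227317740809062 [ 0.69706877 -0.87284191 -1.84804262] [-0.04136351  0.01200762  0.05795044] 0.2486979068328104
```

View pics/t4c.png

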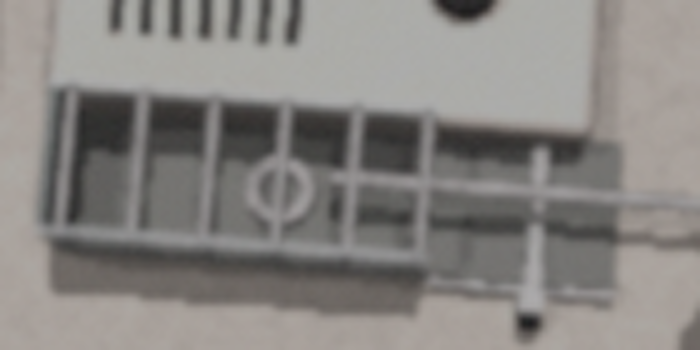

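View pics/s4c.png

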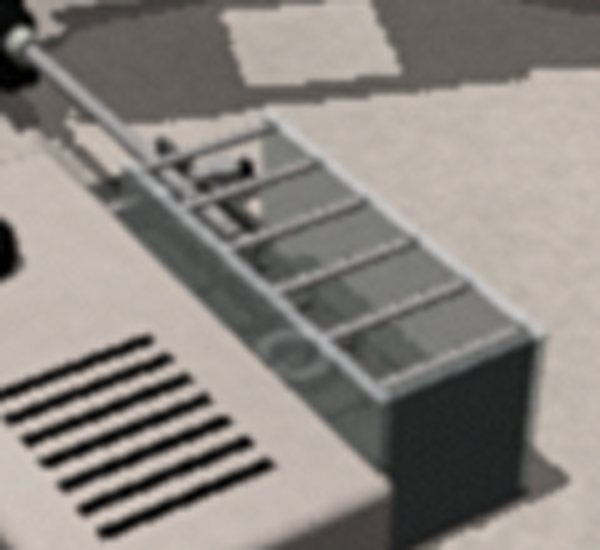

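```bash
python3 - <<'E'
from h import *
ct=cam("top")
t=lambda X,Y:((X+.5)/5-.5+165,(Y+.5)/5-.5+165)
d=np.load("pics/w4.npz");y=np.array([np.cos(np.radians(86.05)),np.sin(np.radians(86.05))])
print("pred hook",d["pos"][:2]+.2495*y)
print("rodend",cast(ct,t(333,177),.053)-np.r_[y*.004,0],"ring",cast(ct,t(280,190),.012))
print("shaft",cast(ct,[t(400,181),t(650,199)],.049))
# panels inner edges at mid, z=.078
print("panelL",cast(ct,t(280,246),.078),"case edge",cast(ct,t(510,128),.046))
E
```

```text
pred hook [0.56997952 0.1015998 ]
rodend [[0.57141377 0.09844667 0.053     ]] ring [[0.5708726  0.12965163 0.012     ]]
shaft [[ 0.5703927   0.07113266  0.049     ]
 [ 0.56206218 -0.04632577  0.049     ]]
panelL [[0.53650393 0.12536329 0.078     ]] case edge [[0.59615998 0.0192808  0.046     ]]
```

{"fn": "step_arm", "kwargs": {"xyz": [[0, 10, 0], [1, 20, 0], [1, 30, 0], [1, 30, -5], [1, 30, -9], [1, 30, -9], [1, 30, -9]], "spin": [0, 0, 0, 0, 0, 0, 0], "fingers": [0, 0, 0, 0, 0, 0, 0]}}

```text
time_s: 6.8
eef_pos: [0.5536, -0.1184, 0.031]
eef_rot: [0.706, 0.025, 0.707, -0.025]
wrist_force: [0.4, -0.3, -1.5]
opening: 0.245
```

```bash
python3 - <<'E'
from h import *
o=ctrl.get_obs(); T=T_tool(o)
print(o["time_s"],o["eef_pos"],o["wrist_force"],o["torque"],o["opening"])
ims={}
for n in ["top","scene"]:
    ims[n]=eyes.camera(n)[:,:,::-1]; cv2.imwrite(f"pics/{n}5.png",ims[n])
a=cv2.resize(ims["top"][175:225,195:245],None,fx=10,fy=10,interpolation=cv2.INTER_CUBIC)
b=cv2.resize(ims["scene"][195:245,245:290],None,fx=10,fy=10,interpolation=cv2.INTER_CUBIC)
cv2.imwrite("pics/t5c.png",a);cv2.imwrite("pics/s5c.png",b)
E
```

```text
6.8 [ 0.55359267 -0.11841489  0.03096292] [ 0.35461678 -0.26130498 -1.54422469] [0.00903717 0.01359608 0.06424262] 0.24476216863015332
```

View pics/t5c.png

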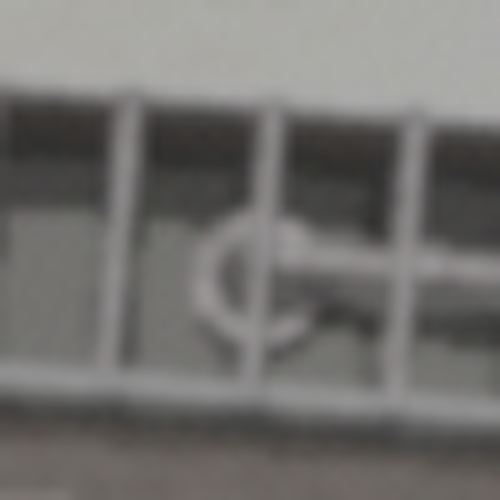

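View pics/s5c.png

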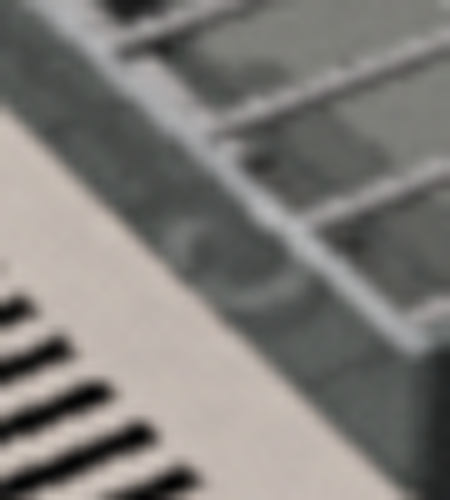

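```bash
python3 - <<'E'
from h import *
ct=cam("top")
t=lambda X,Y:((X+.5)/10-.5+195,(Y+.5)/10-.5+175)
y=np.array([np.cos(np.radians(86.05)),np.sin(np.radians(86.05))])
o=ctrl.get_obs()
print("pred hook",o["eef_pos"][:2]+.2495*y)
z=.028+.012
print("shaft",cast(ct,[t(320,252),t(470,266)],z))
print("ring",cast(ct,[t(200,280),t(258,210),t(258,350)],.014), cast(ct,t(258,278),.013))
im=cv2.imread("pics/top5.png"); g=cv2.cvtColor(im,cv2.COLOR_BGR2GRAY)
for u in (226,228,230,240): print(u,g[194:208,u])
for v in (199,200,201,202): print(v,g[v,212:240])
E
```

```text
pred hook [0.57100505 0.13037406]
shaft [[0.57403657 0.11394959 0.04      ]
 [0.57075524 0.0784533  0.04      ]]
ring [[0.57070857 0.14413772 0.014     ]
 [0.58782813 0.13031294 0.014     ]
 [0.55370481 0.12995718 0.014     ]] [[0.57135075 0.13020123 0.013     ]]
226 [ 69  70  70  88 116 133 142 131 104  85  80  84  81  85]
228 [ 66  67  69  80 104 126 144 137 108  89  84  69  60  74]
230 [ 68  64  63  74  95 115 137 137 116 101  94  82  69  71]
240 [ 66  68  67  69  70  85 117 139 128 103  96  92  78  69]
199 [114 114 120 130 133 130 123 125 133 141 137 146 150 144 133 128 126 122
 115 106  97 101 120 138 130 114 107 100]
200 [115 117 126 138 135 117 106 118 131 139 135 147 149 144 142 144 144 143
 137 135 131 129 135 143 139 138 135 126]
201 [115 118 129 138 129 103  96 110 128 134 121 130 132 129 131 136 137 137
 137 139 141 139 140 145 143 148 149 139]
202 [115 119 131 139 125  96  94 107 126 126 101 102 103 101 104 105 108 113
 116 119 121 124 134 142 134 133 131 126]
```

{"fn": "step_arm", "kwargs": {"xyz": [[-1, 1, 0], [-2, 1, 0], [-2, 1, -2], [-2, 1, -3], [-2, 1, -3], [-2, 1, -3]], "spin": [0, 0, 0, 0, 0, 0], "fingers": [0, 0, 0, 0, 0, 0]}}

```text
time_s: 7.5
eef_pos: [0.5517, -0.1172, 0.0282]
eef_rot: [0.707, 0.025, 0.707, -0.025]
wrist_force: [-0.5, -0.0, -2.1]
opening: 0.248
```

{"fn": "step_arm", "kwargs": {"xyz": [[0, 0, -1], [0, 0, -1.5], [0, 0, -1.5], [0, 0, -1.5]], "spin": [0, 0, 0, 0], "fingers": [0, 0, 0, 0]}}

```text
time_s: 7.9
eef_pos: [0.5518, -0.1172, 0.0268]
eef_rot: [0.707, 0.025, 0.707, -0.025]
wrist_force: [0.0, -0.4, -2.3]
opening: 0.248
```

{"fn": "step_arm", "kwargs": {"xyz": [[0, 0, -1], [0, 0, -1.5], [0, 0, -1.5], [0, 0, -1.5]], "spin": [0, 0, 0, 0], "fingers": [0, 0, 0, 0]}}

```text
time_s: 8.3
eef_pos: [0.5517, -0.1172, 0.0253]
eef_rot: [0.707, 0.025, 0.707, -0.025]
wrist_force: [0.3, 0.5, -1.0]
opening: 0.249
```

{"fn": "step_arm", "kwargs": {"xyz": [[0, 0, -1], [0, 0, -1.5], [0, 0, -1.5], [0, 0, -1.5]], "spin": [0, 0, 0, 0], "fingers": [0, 0, 0, 0]}}

```text
time_s: 8.7
eef_pos: [0.5517, -0.1172, 0.0238]
eef_rot: [0.707, 0.025, 0.707, -0.025]
wrist_force: [0.1, -0.1, -2.3]
opening: 0.249
```

{"fn": "step_arm", "kwargs": {"xyz": [[0, 0, -0.5], [0, 0, -1], [0, 0, -1], [0, 0, -1]], "spin": [0, 0, 0, 0], "fingers": [0, 0, 0, 0]}}

```text
time_s: 9.1
eef_pos: [0.5517, -0.1172, 0.0227]
eef_rot: [0.707, 0.025, 0.707, -0.025]
wrist_force: [0.4, 0.1, -2.0]
opening: 0.247
```

```bash
python3 - <<'E'
from h import *
o=ctrl.get_obs()
print(o["time_s"],o["eef_pos"],o["wrist_force"],o["torque"],o["opening"])
ims={}
for n in ["top","scene"]:
    ims[n]=eyes.camera(n)[:,:,::-1]; cv2.imwrite(f"pics/{n}6.png",ims[n])
a=cv2.resize(ims["top"][175:225,195:245],None,fx=9,fy=9,interpolation=cv2.INTER_CUBIC)
cv2.imwrite("pics/t6c.png",a)
E
```

```text
9.1 [ 0.55172505 -0.11719278  0.02274727] [ 0.36795183  0.14536583 -2.03281233] [-0.00390143 -0.04513459 -0.03530491] 0.2467583850041986
```

View pics/t6c.png

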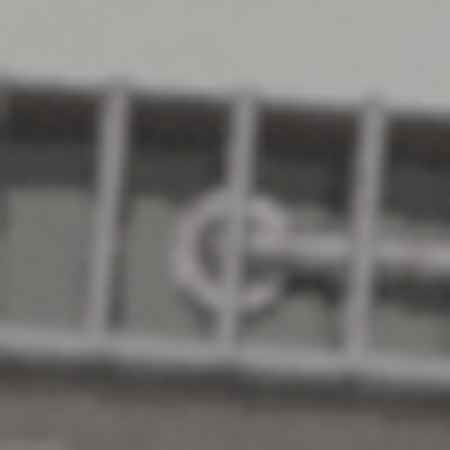

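{"fn": "step_arm", "kwargs": {"xyz": [[0, -1, 0], [0, -2, 0], [0, -3, 0], [0, -4, 0], [0, -5, 0], [0, -6, 0], [-0.5, -7, 0], [-0.5, -8, 0], [-0.5, -9, 0], [-1, -11, 0]], "spin": [0, 0, 0, 0, 0, 0, 0, 0, 0, 0], "fingers": [0, 0, 0, 0, 0, 0, 0, 0, 0, 0]}}

```text
time_s: 10.2
eef_pos: [0.5508, -0.1282, 0.0228]
eef_rot: [0.707, 0.025, 0.707, -0.025]
wrist_force: [-0.2, 0.4, -1.6]
opening: 0.253
```

{"fn": "step_arm", "kwargs": {"xyz": [[0, -2, 0], [0, -5, 0], [-0.5, -8, 0], [-1, -11, 0], [-1, -14, 0], [-1, -17, 0], [-1.5, -20, 0], [-1.5, -23, 0], [-2, -26, 0], [-2, -29, 0]], "spin": [0, 0, 0, 0, 0, 0, 0, 0, 0, 0], "fingers": [0, 0, 0, 0, 0, 0, 0, 0, 0, 0]}}

```text
time_s: 11.2
eef_pos: [0.5487, -0.1575, 0.0228]
eef_rot: [0.707, 0.025, 0.707, -0.025]
wrist_force: [0.2, -0.7, -0.9]
opening: 0.249
```

```bash
python3 - <<'E'
from h import *
o=ctrl.get_obs()
print(o["time_s"],o["eef_pos"],o["wrist_force"],o["torque"],o["opening"])
ims={}
for n in ["top"]:
    ims[n]=eyes.camera(n)[:,:,::-1]; cv2.imwrite(f"pics/{n}7.png",ims[n])
a=cv2.resize(ims["top"][170:235,180:300],None,fx=6,fy=6,interpolation=cv2.INTER_CUBIC)
cv2.imwrite("pics/t7c.png",a)
E
```

```text
11.2 [ 0.54867686 -0.15745512  0.02277526] [ 0.18241025 -0.66180323 -0.87293949] [-0.05053127  0.03363987  0.00259964] 0.24927412724346443
```

View pics/t7c.png

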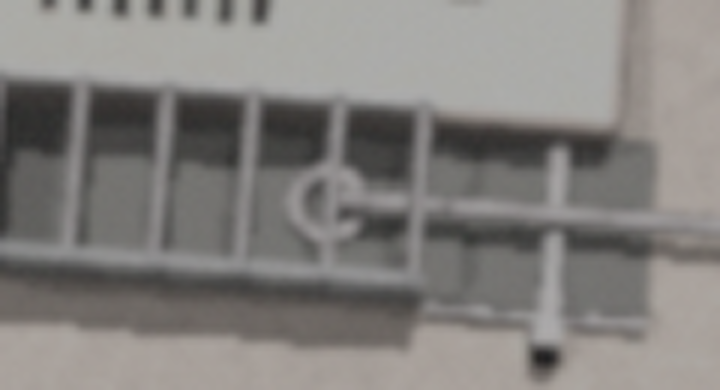

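{"fn": "step_arm", "kwargs": {"xyz": [[0, -3, 0], [-0.5, -6, 0], [-0.5, -9, 0], [-1, -12, 0], [-1, -15, 0], [-1.5, -18, 0], [-1.5, -21, 0], [-1.5, -24, 0], [-2, -27, 0], [-2, -30, 0]], "spin": [0, 0, 0, 0, 0, 0, 0, 0, 0, 0], "fingers": [0, 0, 0, 0, 0, 0, 0, 0, 0, 0]}}

```text
time_s: 12.25
eef_pos: [0.5467, -0.1875, 0.0228]
eef_rot: [0.707, 0.025, 0.707, -0.025]
wrist_force: [0.1, 0.4, -1.8]
opening: 0.249
```

{"fn": "step_arm", "kwargs": {"xyz": [[0, -3, 0], [-0.5, -6, 0], [-0.5, -9, 0], [-1, -12, 0], [-1, -15, 0], [-1.5, -18, 0], [-1.5, -20, 0], [-1.5, -22, 0], [-1.5, -24, 0], [-1.5, -25, 0]], "spin": [0, 0, 0, 0, 0, 0, 0, 0, 0, 0], "fingers": [0, 0, 0, 0, 0, 0, 0, 0, 0, 0]}}

```text
time_s: 13.25
eef_pos: [0.5453, -0.2124, 0.0228]
eef_rot: [0.707, 0.025, 0.707, -0.025]
wrist_force: [-0.5, -0.1, -1.8]
opening: 0.248
```

```bash
python3 - <<'E'
from h import *
o=ctrl.get_obs()
print(o["time_s"],o["eef_pos"],o["wrist_force"],o["torque"],o["opening"])
ims={}
for n in ["top","scene"]:
    ims[n]=eyes.camera(n)[:,:,::-1]; cv2.imwrite(f"pics/{n}8.png",ims[n])
a=cv2.resize(ims["top"][170:235,220:320],None,fx=7,fy=7,interpolation=cv2.INTER_CUBIC)
cv2.imwrite("pics/t8c.png",a)
a=cv2.resize(ims["scene"][150:230,200:300],None,fx=7,fy=7,interpolation=cv2.INTER_CUBIC)
cv2.imwrite("pics/s8c.png",a)
E
```

```text
13.25 [ 0.54527133 -0.21239779  0.02279006] [-0.48170893 -0.08550017 -1.79058124] [0.03797586 0.00778537 0.03259051] 0.24791126980579947
```

View pics/t8c.png

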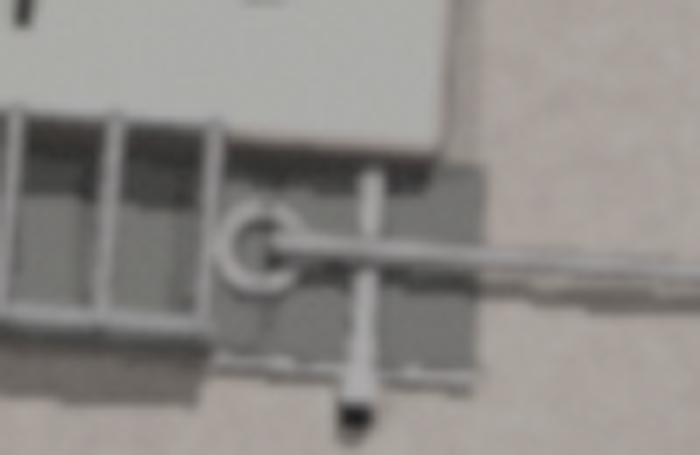

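View pics/s8c.png

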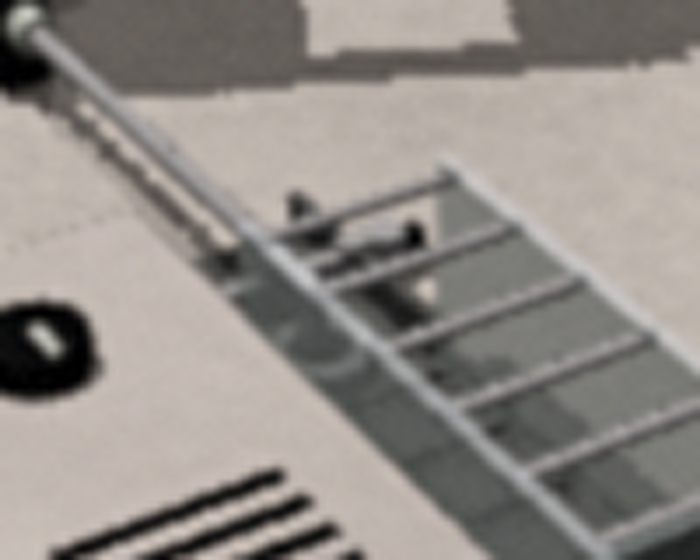

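```bash
python3 - <<'E'
from h import *
ct=cam("top")
t=lambda X,Y:((X+.5)/7-.5+220,(Y+.5)/7-.5+170)
print(cast(ct,[t(212,248),t(303,248),t(258,203),t(258,295)],.013).round(4), "stop",cast(ct,[t(359,260),t(380,260)],.018).round(4))
g=cv2.cvtColor(cv2.imread("pics/top8.png"),cv2.COLOR_BGR2GRAY); 
for v in (208,209,210,211):print(g[v,248:280])
E
```

```text
[[0.565  0.0588 0.013 ]
 [0.5651 0.0274 0.013 ]
 [0.5807 0.0429 0.013 ]
 [0.5487 0.0429 0.013 ]] stop [[0.5603 0.0082 0.018 ]
 [0.5603 0.001  0.018 ]]
[124 137 122 130 152 155 142 128 119 106  92  95 106 107  96  80  73  71
  63  57  58  64  78  99 111 103  81  71  73  74  81  91]
[127 139 120 118 138 153 153 147 139 130 131 140 139 126  97  73  67  68
  65  64  63  72  97 129 143 126  84  65  65  67  72  78]
[132 140 120 108 112 130 143 146 141 138 142 147 137 116  91  76  78  79
  78  75  75  78 110 145 154 134  93  78  78  74  70  72]
[131 137 119 109 102 100 110 118 121 120 122 119 108 101 100 101 102 102
 105 103  94  90 117 149 157 139 108 102 103  94  83  80]
```

{"fn": "step_arm", "kwargs": {"xyz": [[0, -2, 0], [0, -4, 0], [-0.5, -6, 0], [-0.5, -8, 0], [-0.7, -9.5, 0], [-0.7, -11, 0], [-0.7, -12, 0], [-0.8, -12.5, 0], [-0.8, -13, 0], [-0.8, -13, 0]], "spin": [0, 0, 0, 0, 0, 0, 0, 0, 0, 0], "fingers": [0, 0, 0, 0, 0, 0, 0, 0, 0, 0]}}

```text
time_s: 14.35
eef_pos: [0.5445, -0.2253, 0.0228]
eef_rot: [0.707, 0.025, 0.707, -0.025]
wrist_force: [0.1, 0.1, -2.6]
opening: 0.248
```

{"fn": "step_arm", "kwargs": {"xyz": [[0, -0.2, 0], [0, -0.4, 0], [0, -0.6, 0], [0, -0.8, 0], [0, -1, 0]], "spin": [0, 0, 0, 0, 0], "fingers": [0, 0, 0, 0, 0]}}

```text
time_s: 14.85
eef_pos: [0.5445, -0.2262, 0.0228]
eef_rot: [0.707, 0.025, 0.707, -0.025]
wrist_force: [0.7, 0.9, -2.6]
opening: 0.252
```

{"fn": "step_arm", "kwargs": {"xyz": [[0, -0.2, 0], [0, -0.4, 0], [0, -0.6, 0]], "spin": [0, 0, 0], "fingers": [0, 0, 0]}}

```text
time_s: 15.15
eef_pos: [0.5444, -0.2268, 0.0228]
eef_rot: [0.707, 0.025, 0.707, -0.025]
wrist_force: [-0.1, 0.0, -1.2]
opening: 0.247
```

{"fn": "step_arm", "kwargs": {"xyz": [[0, -0.2, 0], [0, -0.4, 0], [0, -0.6, 0]], "spin": [0, 0, 0], "fingers": [0, 0, 0]}}

```text
time_s: 15.45
eef_pos: [0.5445, -0.2274, 0.0228]
eef_rot: [0.707, 0.025, 0.707, -0.025]
wrist_force: [0.8, -0.3, -1.7]
opening: 0.248
```

{"fn": "step_arm", "kwargs": {"xyz": [[0, -0.2, 0], [0, -0.4, 0], [0, -0.6, 0]], "spin": [0, 0, 0], "fingers": [0, 0, 0]}}

```text
time_s: 15.75
eef_pos: [0.5445, -0.228, 0.0228]
eef_rot: [0.707, 0.025, 0.707, -0.025]
wrist_force: [-0.3, 0.7, -1.9]
opening: 0.25
```

{"fn": "step_arm", "kwargs": {"xyz": [[0, -0.2, 0], [0, -0.4, 0], [0, -0.4, 0]], "spin": [0, 0, 0], "fingers": [0, 0, 0]}}

```text
time_s: 16.05
eef_pos: [0.5445, -0.2284, 0.0228]
eef_rot: [0.707, 0.025, 0.707, -0.025]
wrist_force: [0.9, -0.9, -2.1]
opening: 0.246
```

{"fn": "step_arm", "kwargs": {"xyz": [[0, -0.2, 0], [0, -0.4, 0], [0, -0.4, 0]], "spin": [0, 0, 0], "fingers": [0, 0, 0]}}

```text
time_s: 16.35
eef_pos: [0.5445, -0.2288, 0.0228]
eef_rot: [0.707, 0.025, 0.707, -0.025]
wrist_force: [0.2, -0.2, -2.8]
opening: 0.248
```

{"fn": "step_arm", "kwargs": {"xyz": [[0, -0.2, 0], [0, -0.4, 0], [0, -0.4, 0]], "spin": [0, 0, 0], "fingers": [0, 0, 0]}}

```text
time_s: 16.65
eef_pos: [0.5444, -0.2292, 0.0228]
eef_rot: [0.707, 0.025, 0.707, -0.025]
wrist_force: [-0.3, -0.6, -2.3]
opening: 0.249
```

{"fn": "step_arm", "kwargs": {"xyz": [[0, -0.2, 0], [0, -0.4, 0], [0, -0.4, 0]], "spin": [0, 0, 0], "fingers": [0, 0, 0]}}

```text
time_s: 16.95
eef_pos: [0.5444, -0.2295, 0.0228]
eef_rot: [0.707, 0.025, 0.707, -0.025]
wrist_force: [-0.4, 1.0, -1.2]
opening: 0.248
```

```bash
python3 - <<'E'
from h import *
o=ctrl.get_obs()
print(o["time_s"],o["eef_pos"],o["wrist_force"],o["torque"],o["joint_efforts"])
ims={}
for n in ["top"]:
    ims[n]=eyes.camera(n)[:,:,::-1]; cv2.imwrite(f"pics/{n}9.png",ims[n])
a=cv2.resize(ims["top"][185:225,240:290],None,fx=12,fy=12,interpolation=cv2.INTER_CUBIC)
cv2.imwrite("pics/t9c.png",a)
g=cv2.cvtColor(ims["top"].copy(),cv2.COLOR_BGR2GRAY)
for v in (207,208,209,210,211):print(g[v,248:280])
E
```

```text
16.95 [ 0.54444302 -0.22952969  0.02275398] [-0.4061713   0.95439202 -1.17160899] [ 0.07867225 -0.07758006 -0.00878743] [-3.90307149e-01 -5.28170407e+01 -2.77872419e+01 -1.35955364e-01
 -6.45046751e-02 -1.86314742e-02]
[123 138 125 118 116 116 115 116 116 119 136 152 140 117 113 113 100  83
  70  71  79  83  83  83  92  93  96 100 100  99 100 103]
[123 136 120 115 116 116 116 115 114 112 128 151 153 138 124 113  96  89
  95 103 103  97  88  99 110 103  83  76  74  71  71  74]
[127 138 121 115 115 116 117 116 113 106 111 138 154 155 147 133 121 126
 139 143 133 113 103 128 143 126  84  66  64  65  64  67]
[132 140 123 114 115 118 116 115 110 101  97 111 137 151 155 151 148 150
 152 148 132 108 116 145 155 134  91  77  78  79  78  77]
[130 138 119 114 117 115 116 115 111 102  98  95 105 124 140 146 146 145
 138 125 110 108 125 150 157 137 107 101 103 102 102 101]
```

View pics/t9c.png

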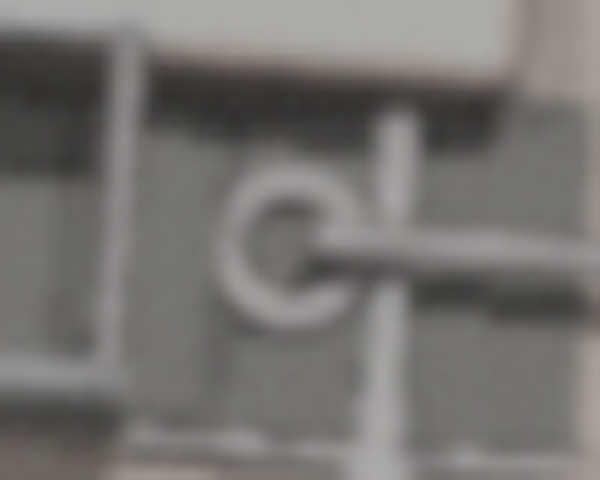

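{"fn": "step_arm", "kwargs": {"xyz": [[0, -0.2, 0], [0, -0.3, 0], [0, -0.3, 0]], "spin": [0, 0, 0], "fingers": [0, 0, 0]}}

```text
time_s: 17.3
eef_pos: [0.5445, -0.2299, 0.0228]
eef_rot: [0.707, 0.025, 0.707, -0.025]
wrist_force: [0.5, 2.3, -2.0]
opening: 0.25
```

{"fn": "step_arm", "kwargs": {"xyz": [[0, -0.2, 0], [0, -0.3, 0], [0, -0.3, 0]], "spin": [0, 0, 0], "fingers": [0, 0, 0]}}

```text
time_s: 17.6
eef_pos: [0.5444, -0.23, 0.0227]
eef_rot: [0.707, 0.025, 0.707, -0.025]
wrist_force: [1.0, 2.0, -1.8]
opening: 0.249
```

```bash
python3 - <<'E'
from h import *
o=ctrl.get_obs()
print(o["time_s"],o["eef_pos"],o["wrist_force"],o["torque"],o["joint_efforts"])
E
```

```text
17.6 [ 0.54442966 -0.22999876  0.02270566] [ 1.00038315  2.01965559 -1.84717785] [ 0.30877232 -0.09713533 -0.12491657] [ -1.26225885 -52.99344778 -28.03961635  -0.62954798  -0.15075803
  -0.15520447]
```

{"fn": "step_arm", "kwargs": {"xyz": [[0, -0.2, 0], [0, -0.4, 0], [0, -0.4, 0]], "spin": [0, 0, 0], "fingers": [0, 0, 0]}}

```text
time_s: 17.9
eef_pos: [0.5443, -0.2301, 0.0226]
eef_rot: [0.707, 0.025, 0.707, -0.024]
wrist_force: [1.4, 4.0, -1.9]
opening: 0.25
```

{"fn": "step_arm", "kwargs": {"xyz": [[0, -0.2, 0], [0, -0.3, 0], [0, -0.3, 0]], "spin": [0, 0, 0], "fingers": [0, 0, 0]}}

```text
time_s: 18.2
eef_pos: [0.5443, -0.2303, 0.0226]
eef_rot: [0.707, 0.025, 0.707, -0.024]
wrist_force: [0.8, 4.7, -1.9]
opening: 0.25
```

```bash
python3 - <<'E'
from h import *
o=ctrl.get_obs()
print(o["time_s"],o["eef_pos"],o["wrist_force"],o["torque"],o["joint_efforts"])
E
```

```text
18.2 [ 0.54430922 -0.23025331  0.02257157] [ 0.84206531  4.71553461 -1.91525352] [ 0.78328316 -0.22148896 -0.24589739] [ -3.07464704 -53.52288008 -29.06166673  -1.38780534  -0.58418116
  -0.20721124]
```

{"fn": "step_arm", "kwargs": {"xyz": [[0, -0.2, 0], [0, -0.4, 0], [0, -0.4, 0]], "spin": [0, 0, 0], "fingers": [0, 0, 0]}}

```text
time_s: 18.5
eef_pos: [0.5442, -0.2303, 0.0224]
eef_rot: [0.706, 0.025, 0.707, -0.024]
wrist_force: [1.9, 6.2, -2.7]
opening: 0.245
```

```bash
python3 - <<'E'
from h import *
o=ctrl.get_obs()
print(o["time_s"],o["eef_pos"],o["wrist_force"],o["torque"],o["joint_efforts"])
E
```

```text
18.5 [ 0.54422541 -0.23032136  0.02243548] [ 1.94721531  6.21991968 -2.68744929] [ 0.96668388 -0.18244542 -0.23433937] [ -3.6511948  -53.69919062 -29.37580168  -1.62828226  -0.71153926
  -0.23004593]
```

{"fn": "step_arm", "kwargs": {"xyz": [[0, -0.1, 0], [0, -0.1, 0], [0, -0.1, 0], [0, -0.1, 0], [0, -0.1, 0], [0, -0.1, 0]], "spin": [0, 0, 0, 0, 0, 0], "fingers": [0, 0, 0, 0, 0, 0]}}

```text
time_s: 19.1
eef_pos: [0.5442, -0.2303, 0.0224]
eef_rot: [0.706, 0.025, 0.707, -0.024]
wrist_force: [1.3, 6.6, -3.1]
opening: 0.25
```

{"fn": "step_arm", "kwargs": {"xyz": [[0, 0, 0], [0, 0, 0], [0, 0, 0], [0, 0, 0], [0, 0, 0], [0, 0, 0]], "spin": [0, 0, 0, 0, 0, 0], "fingers": [0, 0, 0, 0, 0, 0]}}

```text
time_s: 19.7
eef_pos: [0.5442, -0.2303, 0.0224]
eef_rot: [0.706, 0.025, 0.707, -0.024]
wrist_force: [1.4, 6.5, -1.7]
opening: 0.246
```

```bash
python3 - <<'E'
from h import *
o=ctrl.get_obs()
print(o["time_s"],o["eef_pos"],o["wrist_force"],o["torque"],o["joint_efforts"])
for n in ["top","scene"]:
    im=eyes.camera(n)[:,:,::-1]; cv2.imwrite(f"pics/{n}10.png",im)
    if n=="top": a=cv2.resize(im[170:240,230:330],None,fx=7,fy=7,interpolation=cv2.INTER_CUBIC)
cv2.imwrite("pics/t10c.png",a)
E
```

```text
19.7 [ 0.54419036 -0.2303071   0.02240139] [ 1.39499235  6.54424579 -1.67321184] [ 0.95249611 -0.25937757 -0.21638405] [ -3.76260281 -53.73657346 -29.44135845  -1.68351676  -0.74381132
  -0.23151012]
```

View pics/t10c.png

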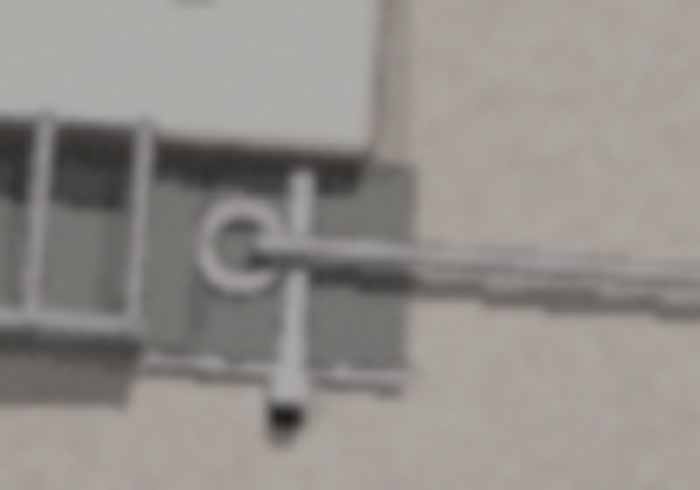

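{"fn": "step_arm", "kwargs": {"xyz": [[0, 0.5, 0], [0, 1, 0], [0, 1.5, 0], [0, 2, 0], [0, 3, 0], [0, 4, 0], [0, 5, 0], [0, 6, 0], [0, 7, 0], [0, 7, 0]], "spin": [0, 0, 0, 0, 0, 0, 0, 0, 0, 0], "fingers": [0, 0, 0, 0, 0, 0, 0, 0, 0, 0]}}

```text
time_s: 20.8
eef_pos: [0.5444, -0.2243, 0.0228]
eef_rot: [0.707, 0.025, 0.707, -0.025]
wrist_force: [-0.8, 0.5, -1.8]
opening: 0.245
```

{"fn": "step_arm", "kwargs": {"xyz": [[0, 0, 1], [0, 0, 2], [0, 0, 3], [0, 0, 4], [0, 0, 5]], "spin": [0, 0, 0, 0, 0], "fingers": [0, 0, 0, 0, 0]}}

```text
time_s: 21.3
eef_pos: [0.5445, -0.2245, 0.0279]
eef_rot: [0.707, 0.025, 0.707, -0.025]
wrist_force: [-0.2, -0.6, -1.6]
opening: 0.25
```

{"fn": "step_arm", "kwargs": {"xyz": [[0, 0, 2], [0, 0, 4], [0, 0, 6], [0, 0, 8], [0, 0, 10], [0, 0, 15], [0, 0, 25], [0, 0, 35], [0, 0, 45], [0, 0, 45]], "spin": [0, 0, 0, 0, 0, 0, 0, 0, 0, 0], "fingers": [0, 0, 0, 0, 0, 0, 0, 0, 0, 0]}}

```text
time_s: 22.3
eef_pos: [0.5458, -0.2253, 0.0752]
eef_rot: [0.708, 0.024, 0.705, -0.025]
wrist_force: [0.8, 0.0, -1.0]
opening: 0.245
```

```bash
python3 - <<'E'
from h import *
o=ctrl.get_obs()
print(o["time_s"],o["eef_pos"],o["wrist_force"],o["torque"])
np.savez("pics/w11.npz",pos=o["eef_pos"],rot=o["eef_rot"])
for n in ["top","scene"]:
    im=eyes.camera(n)[:,:,::-1]; cv2.imwrite(f"pics/{n}11.png",im)
    if n=="top": a=cv2.resize(im[170:240,230:330],None,fx=7,fy=7,interpolation=cv2.INTER_CUBIC)
    else: b=cv2.resize(im[120:230,190:310],None,fx=5,fy=5,interpolation=cv2.INTER_CUBIC)
cv2.imwrite("pics/t11c.png",a);cv2.imwrite("pics/s11c.png",b)
E
```

```text
22.3 [ 0.54582081 -0.22529977  0.07524355] [ 0.78299322  0.03159722 -1.02141882] [-0.06709469  0.00137423  0.02029904]
```

View pics/t11c.png

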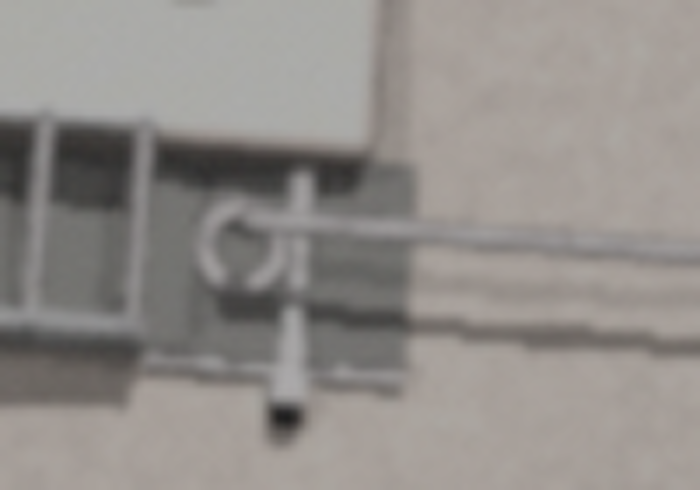

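View pics/s11c.png

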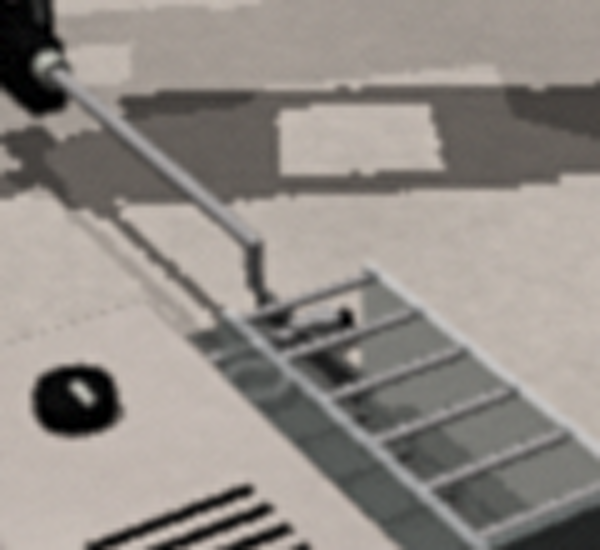

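{"fn": "step_arm", "kwargs": {"xyz": [[0, -20, 0], [-5, -45, 0], [-20, -75, 0], [-35, -100, 0], [-40, -110, 0], [-40, -110, -15], [-40, -110, -30], [-40, -110, -42], [-40, -110, -48], [-40, -110, -48]], "spin": [0, 0, 0, 0, 0, 0, 0, 0, 0, 0], "fingers": [0, 0, 0, 0, 0, 0, 0, 0, 0, 0]}}

```text
time_s: 23.4
eef_pos: [0.5039, -0.3327, 0.0228]
eef_rot: [0.706, 0.025, 0.708, -0.023]
wrist_force: [0.3, -0.3, -1.3]
opening: 0.244
```

```bash
python3 - <<'E'
from h import *
o=ctrl.get_obs()
print(o["time_s"],o["eef_pos"],o["wrist_force"],o["torque"])
for n in ["scene"]:
    im=eyes.camera(n)[:,:,::-1]; cv2.imwrite(f"pics/{n}12.png",im)
    b=cv2.resize(im[80:220,160:300],None,fx=4.2,fy=4.2,interpolation=cv2.INTER_CUBIC)
cv2.imwrite("pics/s12c.png",b)
E
```

```text
23.4 [ 0.50394781 -0.33268827  0.02281454] [ 0.25352682 -0.28631252 -1.28719141] [-0.07340525  0.01443832 -0.01626701]
```

View pics/s12c.png

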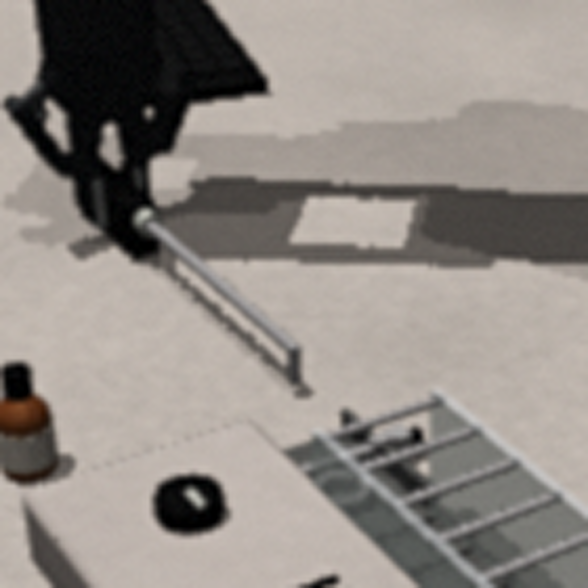

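The rod is level, with its hook past the open end and over free bench. I'll lower the last few millimetres and release.

{"fn": "step_arm", "kwargs": {"xyz": [[0, 0, -1], [0, 0, -2], [0, 0, -3], [0, 0, -3]], "spin": [0, 0, 0, 0], "fingers": [0, 0, 0, 0]}}

```text
time_s: 23.85
eef_pos: [0.5046, -0.3345, 0.022]
eef_rot: [0.707, 0.025, 0.707, -0.025]
wrist_force: [0.4, 0.1, -1.8]
opening: 0.245
```

{"fn": "step_arm", "kwargs": {"xyz": [[0, 0, -0.5], [0, 0, -0.5], [0, 0, -0.5]], "spin": [0, 0, 0], "fingers": [0, 0, 0]}}

```text
time_s: 24.15
eef_pos: [0.5045, -0.3345, 0.0213]
eef_rot: [0.707, 0.025, 0.707, -0.025]
wrist_force: [0.1, 1.2, -1.4]
opening: 0.252
```

{"fn": "step_arm", "kwargs": {"xyz": [[0, 0, -1], [0, 0, -1], [0, 0, -1]], "spin": [0, 0, 0], "fingers": [0, 0, 0]}}

```text
time_s: 24.45
eef_pos: [0.5044, -0.3344, 0.0202]
eef_rot: [0.707, 0.025, 0.707, -0.025]
wrist_force: [-0.8, 0.4, -3.1]
opening: 0.249
```

{"fn": "step_arm", "kwargs": {"xyz": [[0, 0, -1], [0, 0, -1], [0, 0, -1]], "spin": [0, 0, 0], "fingers": [0, 0, 0]}}

```text
time_s: 24.75
eef_pos: [0.5044, -0.3344, 0.0193]
eef_rot: [0.707, 0.025, 0.707, -0.025]
wrist_force: [0.6, 0.1, -2.8]
opening: 0.25
```

{"fn": "step_arm", "kwargs": {"xyz": [[0, 0, -0.6], [0, 0, -0.6], [0, 0, -0.6]], "spin": [0, 0, 0], "fingers": [0, 0, 0]}}

```text
time_s: 25.05
eef_pos: [0.5045, -0.3344, 0.0192]
eef_rot: [0.707, 0.025, 0.707, -0.025]
wrist_force: [-4.0, 1.8, 5.8]
opening: 0.248
```

{"fn": "step_arm", "kwargs": {"xyz": [[0, 0, -0.5], [0, 0, -0.5], [0, 0, -0.5]], "spin": [0, 0, 0], "fingers": [0, 0, 0]}}

```text
time_s: 25.35
eef_pos: [0.5045, -0.3344, 0.0192]
eef_rot: [0.707, 0.025, 0.707, -0.025]
wrist_force: [-3.5, 3.4, 10.1]
opening: 0.247
```

Contact with the bench at 19.2 mm, as when gripped. Now I'll ease off and open.

{"fn": "step_arm", "kwargs": {"xyz": [[0, 0, 0.5], [0, 0, 0.5], [0, 0, 0.5], [0, 0, 0.5], [0, 0, 0.5], [0, 0, 0.5], [0, 0, 0.5], [0, 0, 0.5]], "spin": [0, 0, 0, 0, 0, 0, 0, 0], "fingers": [0, 30, 40, 60, 80, 100, 100, 100]}}

```text
time_s: 26.15
eef_pos: [0.5045, -0.3344, 0.0187]
eef_rot: [0.707, 0.025, 0.707, -0.025]
wrist_force: [0.1, 0.9, 0.6]
opening: 0.997
```

{"fn": "step_arm", "kwargs": {"xyz": [[0, 0, 10], [0, 0, 25], [0, 0, 50], [0, 0, 80], [0, 0, 110], [-5, -20, 140], [-10, -40, 160], [-10, -40, 160]], "spin": [0, 0, 0, 0, 0, 0, 0, 0], "fingers": [100, 100, 100, 100, 100, 100, 100, 100]}}

```text
time_s: 26.95
eef_pos: [0.4957, -0.3785, 0.1847]
eef_rot: [0.709, 0.023, 0.704, -0.028]
wrist_force: [1.0, 0.2, -0.0]
opening: 0.996
```

```bash
python3 - <<'E'
from h import *
o=ctrl.get_obs()
print(o["time_s"],o["eef_pos"],o["wrist_force"],o["opening"])
for n in ["top","scene","wrist"]:
    im=eyes.camera(n)[:,:,::-1]; cv2.imwrite(f"pics/{n}13.png",im)
    if n=="top": a=cv2.resize(im[125:285,165:425],None,fx=3,fy=3,interpolation=cv2.INTER_CUBIC)
    if n=="scene": b=cv2.resize(im[80:220,150:310],None,fx=4.2,fy=4.2,interpolation=cv2.INTER_CUBIC)
cv2.imwrite("pics/t13c.png",a);cv2.imwrite("pics/s13c.png",b)
E
```

```text
26.95 [ 0.49574138 -0.37851769  0.184744  ] [ 0.96426402  0.24428443 -0.03637887] 0.9963453536104274
```

View pics/t13c.png

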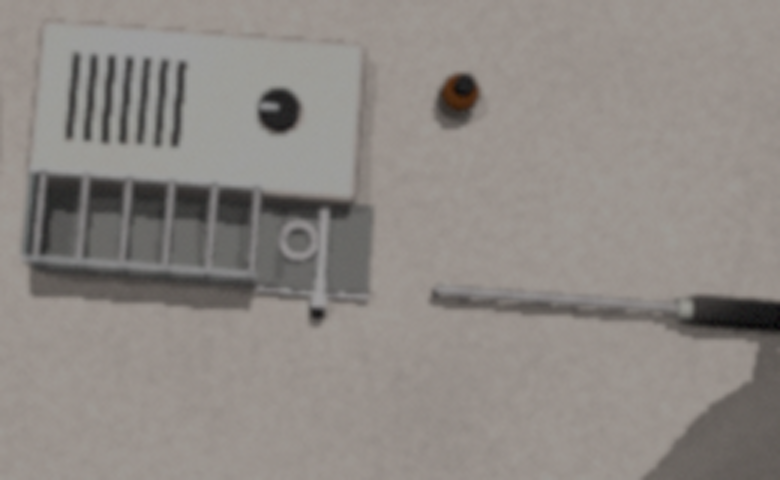

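View pics/s13c.png

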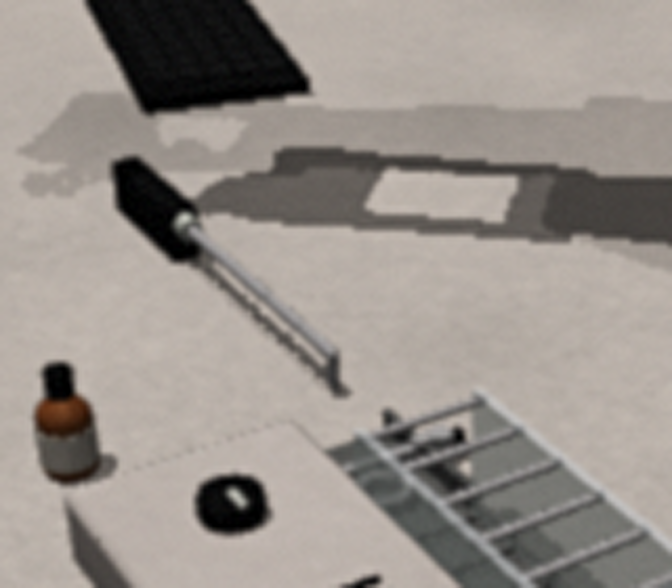

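```bash
python3 - <<'E'
from h import *
ct=cam("top"); O=np.array([.5625,.0003]); a=np.radians(-4); M=np.array([[np.cos(a),-np.sin(a)],[np.sin(a),np.cos(a)]])
for n,uv,z in [("ring",(264.2,204.8),.013),("hook",(309.7,223.5),.03)]:
    print(n,((cast(ct,uv,z)[0,:2]-O)@M).round(4))
A=cv2.imread("pics/top0.png").astype(int);B=cv2.imread("pics/top13.png").astype(int)
d=np.abs(A-B).max(2)
for n,(x0,x1,y0,y1) in dict(bottle=(305,330,145,170),box=(112,165,140,190),mouse=(102,160,206,245)).items(): print(n,d[y0:y1,x0:x1].max(),d[y0:y1,x0:x1].mean().round(1))
o=ctrl.get_obs(); print(o["time_s"],np.abs(o["dq"]).max())
E
```

```text
ring [0.0014 0.024 ]
hook [-0.0378 -0.0866]
bottle 8 2.5
box 6 2.4
mouse 13 2.8
27.1 0.020000378947628177
```

All checks pass, so I'm handing in.

```bash
python3 -c "
from bench import hand_in
print(hand_in())"
```

```text
the job is handed in; nothing more can be done
None
```

The job is done and handed in at about 27 s; `hand_in()` reports no verdict.

**Reaching in:** I gripped the rod by its handle, reached it under the bars and lowered the prong into the ring's hole without feeling any contact. I then drew the ring out until it came up against the stop.

**Holding:** I held the pull for about 1.2 s. The wrist sensor read 6.2 to 6.6 N along the gutter, with about 1.4 N sideways. No sampled reading went above 7 N while the hook was in the gutter. The sensor noise is about ±0.7 N and readings come only at the end of each move, so I can't rule out brief higher peaks.

**Laying down:** I slacked off, lifted the hook straight out and laid the rod on the free bench beyond the open end. It pressed the bench with about 10 N before I eased off and opened the gripper.

**Last checks:**
- **Ring:** the top view puts its centre at about x +1, y +24 mm in the bay frame, lying flat by the stop.
- **Rod:** it looks flat in the scene view. The hook is at about x −38, y −87 mm, well clear of the gutter.
- **Bottle, slide box and mouse:** the top view shows no change from the first picture.

**Disagreement:** the wrist and top cameras differed by 3 to 4 mm on where the hook was. I aimed between the two, which the slack in the ring's hole covered.

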